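# Spare key from behind the brown pot

### The job

The spare key with the red fob lies on the key shelf behind the brown pot. Stand the pot aside, take the red key out and lay it flat in the key tray, then stand the pot back upright just where it was. Never tip the pot over, and leave the bell, the jade egg and the blue key where they are.

Things in the scene. Friction and masses are not known exactly. Their poses are not given: they have to be found in the camera images.
- pot_mid (a point): brown ceramic pot, round, open-topped, 62 mm in diameter (straight sides from 15 mm above its 54 mm foot to the rim), 100 mm tall, about 250 g. This point is its centre, 50 mm below the rim and 50 mm above the underside; z up, x points to the back of the shelf at the start. The red key lies 55 to 63 mm behind it, too close for a gripper to go down on the key past the pot.
- key_shelf: fixed dark wood board on the table, 180 (x, depth) by 420 (y) by 20 mm, front to the robot; origin: underside centre. Pot, bell and egg stand along its front, some 130 mm apart. Left end: cheek 170 mm tall, 74 mm or more from the nearest thing's centre; chrome swing arm beyond. The table in front of it is clear: 125 mm forward (-x) of its place the pot stands free on the table, 20 mm lower.
- red_key_mid (a point): The wanted door key and red plastic fob, one rigid piece lying flat. Fob 24 (x) by 44 (y) by 20 (z) mm; the brass blade, 9 mm wide, 4 mm thick, runs along +y to 56 mm from the fob's centre (the fob's other end is at 22 mm). Point: the fob's centre, 10 mm above its underside; z up. Behind the pot, roughly along the shelf; about 50 g.
- tray: beige square key tray, fixed on the table to the robot's right of the shelf, open at the top, 160 by 160 mm outside, 22 mm high, walls and floor 5 mm thick. Origin: centre of its underside; x and y along its sides, z up.
- bell: bystander: copper hand bell, 56 mm in diameter, 76 mm tall, on the shelf in another of the three front places; the blue key lies behind it. Origin: centre of its underside.
- egg: bystander: jade green stone egg on a small wooden foot (one piece), 50 mm in diameter, 72 mm tall, in the remaining front place; nothing is behind it. Origin: centre of its underside.
- blue_key_mid (a point): bystander, not wanted: door key and blue plastic fob, one rigid piece lying flat. Fob 24 (x) by 44 (y) by 20 (z) mm; the brass blade, 9 mm wide, 4 mm thick, runs along +y to 56 mm from the fob's centre (the fob's other end is at 22 mm). Point: the fob's centre, 10 mm above its underside; z up. Lies behind the bell.
Not all that is in view belongs to the job. Of the things that look like the part that bears red_key_mid, the largest one is meant.

How it is judged:
By the outcome, as a careful person would: the job done as asked, in the order asked, and still so for the second after the job is handed in, with the robot touching nothing.
It also fails if it takes over 67 s, if anything falls off the work surface, if the arm or the gripper's body presses on something with over 40 N, if the wrist force passes 120 N, or if a joint passes its speed limit or range.

### The arm

A 6-joint arm with a two-finger parallel gripper is mounted at the origin on the work surface. World frame = base frame: x ahead of the robot, y to its left, z up, the work surface at z = 0. Lengths are in m, angles in degrees, forces in N, time in s.
With the tool pointing down it reaches from about 0.4 to 0.825 m from the base axis. Payload 7 kg.
Tool frame: the origin (TCP) lies at the very end of the fingers, on their centre line; the grasp point (between the pads) lies 19 mm behind it; z points along the fingers, y is the line along which they close (so a half turn about z gives the same grasp; the last joint's range is limited). The gripper opens to 88 mm and grips with 3 to 60 N. Pads are 19 mm wide; open, the fingers measure 130 mm over their backs; the gripper's body (78 mm by 193 mm) begins 47 mm behind the grasp point.
Start: joints at [81.767, 20.546, 0.682, 0, -70.136, -16.507], TCP at [0.282, 0.613, 0.227] pointing down, gripper open.
Joint ranges: [-176.03, 176.03], [-82.01, 121.73], [-58.28, 71.71], [-173.87, 95.51], [-174.79, -0.11], [-173.66, 173.66]. Speed limits (degrees/s): [136.94, 136.94, 172.46, 180, 180, 180].

### API

Orientations are given as [roll, pitch, yaw] about the fixed x, y, z axes, in that order (R = Rz(yaw) Ry(pitch) Rx(roll)).
In Python, from plant import ctrl gives the robot as it stands.
- The arm moves only by the tool carry_out, never from a script. Its argument "deltas" is a list that holds one entry, the list of rows, each a list of 5 numbers: the shift along the tool's x, y, z scaled (see below), then the turn about the tool's z scaled (see below), then the opening, from -1 (shut) to 1 (fully open). A call has 1 to 5 rows; each row is the pose to reach, as a shift and turn from the pose commanded when the call began, along the tool's axes at that moment, turning the shorter way round; what a row does not reach only later rows make up. The controller multiplies each number of a shift by 20 cm and each number of a turn by 2 pi rad. A row lasts 1/10 s, in which the tool goes at most 50 mm and 8.59 degrees, less where a joint would pass 70% of its speed; a pose out of reach is approached as far as the arm can. A call with a number of a shift or a turn outside -1 to 1 is refused whole. A call with a gripper value outside its range is refused whole. The fingers move at their own pace and stop on an object; the grip force is fixed at half the most. Time passes only in rows, so rows that repeat a pose let the fingers close. It gives the time, the measured TCP pose, the force, the opening and the grip force at its end, in the units of the state.
- ctrl.get_obs(): the state, without advancing time (a new reading comes with each control period).
- ctrl.snapshot(name): name is "side" or "top"; returns a dict with "color" (384x512x3 uint8, red, green, blue), "camera_matrix" (3x3 intrinsics, pixels), "R" (3x3) and "t" (3): a world point X has camera coordinates R X + t. Camera axes: x right, y down, z forward; pixel columns grow to the right and rows downward; lengths in m; the calibration is good to about 2 mm. A picture is of the moment at which its call begins. There is no depth.
- ctrl.close_job(): hands the job in; it is judged then, once.
Trained networks look in a picture, given as the dict that the camera call returned (one of the last four; its "shot" number tells which), for a name from the list of things; names that differ only in an ending like _2 or _b are one class to them, and where a whole thing is asked for, a point or a joint stands for the part that bears it (a point fixed in the world has none). Each returns a list of dicts, best first, with "p" (0 to 1); they miss things now and then, are a little off and sometimes report something else, mostly with a low value. They report only what shows in the picture. A call takes as long as a camera call. They do not tell look-alikes from the thing itself.
- ctrl.search_frame(picture, name): "centre" ([column, row] in pixels, amid what is visible of it).
- ctrl.silhouettes(picture, name): "mask" (384x512 bool, what is visible of it) and "centre" ([column, row] in pixels, amid what is visible of it).
- ctrl.spot_point(picture, name): "centre" ([column, row] in pixels: a listed point, or the origin of a listed thing).
The state is a dict: "clock": time; "joint_pos": joint angles; "qvel": joint speeds; "tau": joint torques, N m; "tool_pos": TCP position; "orientation": TCP orientation; "force": force on the tool from outside, world axes, zero at the start; "moment": the same for the moment, N m; "opening": finger opening in m; "gripper_force": force on a finger pad.
Only numpy, scipy, OpenCV 4.12 (cv2) and the standard library are available. Lean on these libraries where they do the work, as an engineer would, in place of code of your own. Each camera call takes 0.05 s, during which the arm holds its last target. There are 200 camera calls.

## Working session

There is one attempt and no reset: what is moved stays moved. The work goes in short steps, Python scripts to look and compute and a tool call to move; the robot and the scene stay as the last step left them, time stands still between calls to the robot, and variables do not carry over. Pictures are saved under pics/ and viewed, at most 10 in all, crops included, and the job is handed in when it is done.

Besides the shell and the picture viewer there is one more tool, called after "Emit:" as name([rows], argument=value, ...), one row to a line, values as JSON. carry_out: Moves the arm, as the interface text tells. Its arguments: {"type":"object","properties":{"deltas":{"type":"array"}},"required":["deltas"]}

```bash
ls; mkdir -p pics
cat > h.py <<'E'
from plant import ctrl
import numpy as np, cv2
def snap(n,save=None):
    p=ctrl.snapshot(n)
    if save: cv2.imwrite(f'pics/{save}.png',p['color'][:,:,::-1])
    return p
def ray(p,uv):
    R=np.array(p['R']);t=np.array(p['t']);K=np.array(p['camera_matrix'])
    return -R.T@t, R.T@np.linalg.solve(K,[uv[0],uv[1],1])
def atz(p,uv,z):
    o,d=ray(p,uv); return o+d*(z-o[2])/d[2]
def tri(*pu):
    A=np.zeros((3,3));b=np.zeros(3)
    for p,uv in pu:
        o,d=ray(p,uv);d=d/np.linalg.norm(d);M=np.eye(3)-np.outer(d,d);A+=M;b+=M@o
    return np.linalg.solve(A,b)
def proj(p,X):
    c=np.array(p['R'])@np.array(X)+np.array(p['t']);c=np.array(p['camera_matrix'])@c;return c[:2]/c[2]
E
python3 - <<'E'
from h import *
np.set_printoptions(precision=4,suppress=True)
o=ctrl.get_obs();print(o['clock'],o['tool_pos'],o['orientation'],o['opening'])
a=snap('side','s0');b=snap('top','t0')
for p in(a,b):
  print(ray(p,[256,192]))
for n,z in dict(pot_mid=.07,key_shelf=0,red_key_mid=.03,tray=0,bell=.02,egg=.02,blue_key_mid=.03).items():
  for q,nm in((a,'side'),(b,'top')):
    for r in ctrl.spot_point(q,n)[:3]:
      print(n,nm,round(r['p'],2),np.array(r['centre']),atz(q,r['centre'],z))
E
```

```text
pics
0.0 [0.2823 0.6126 0.2256] [179.9031  -0.0092 -24.7463] 0.08754736523745787
(array([0.3567, 0.7335, 0.6206]), array([ 0.3001, -0.7779, -0.552 ]))
(array([ 0.4675, -0.0376,  1.0295]), array([ 0.1881,  0.0126, -0.9821]))
pot_mid side 0.98 [261.1 276. ] [0.5502 0.1986 0.07  ]
key_shelf side 0.78 [251.9 252.9] [0.617  0.0749 0.    ]
key_shelf top 0.67 [211.9 210.1] [0.6177 0.0829 0.    ]
red_key_mid side 0.73 [269.1 200.3] [ 0.637  -0.0786  0.03  ]
red_key_mid side 0.68 [131.9 290.9] [0.7621 0.284  0.03  ]
red_key_mid side 0.44 [164.5 248.7] [0.7692 0.163  0.03  ]
red_key_mid top 0.68 [171.  207.3] [0.6185 0.1774 0.03  ]
red_key_mid top 0.64 [191.7 141.2] [0.7835 0.1355 0.03  ]
red_key_mid top 0.56 [143.1 142.3] [0.779  0.2551 0.03  ]
tray side 0.79 [359.5 184.8] [ 0.4613 -0.2785  0.    ]
tray top 0.74 [365.5 278.2] [ 0.4606 -0.2878  0.    ]
bell side 0.9 [290.3 215.6] [ 0.5768 -0.0544  0.02  ]
bell side 0.73 [259.3 276.5] [0.5704 0.1526 0.02  ]
bell top 0.97 [273.6 228.8] [ 0.5722 -0.0682  0.02  ]
egg side 0.56 [279.3 251.6] [0.5591 0.0708 0.02  ]
egg top 0.74 [212.7 233.9] [0.5576 0.0766 0.02  ]
blue_key_mid side 0.51 [267.5 200.4] [ 0.6403 -0.0767  0.03  ]
blue_key_mid top 0.48 [278.4 198.9] [ 0.6429 -0.0786  0.03  ]
```

Run:
```python
import cv2,numpy as np
a=cv2.imread('pics/s0.png');b=cv2.imread('pics/t0.png')
cv2.imwrite('pics/t0c.png',cv2.resize(b[100:340,80:420],(800,565),interpolation=cv2.INTER_CUBIC))
```

```text
(no output)
```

View pics/t0c.png

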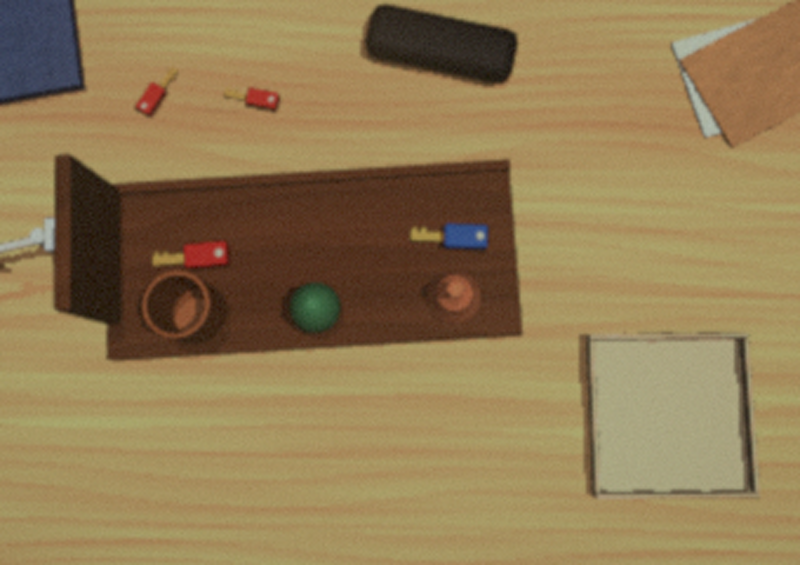

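View pics/s0.png

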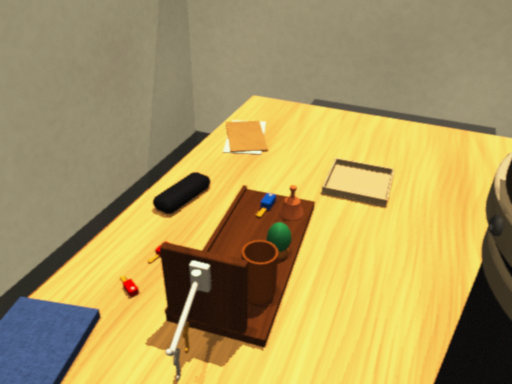

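The red key lies behind the pot on the left, at crop (205,254). The blue key is behind the bell at (465,236), and the two small red keys behind the shelf are decoys. The cheek and chrome arm are left of the pot. I'll measure these precisely next.

```bash
cat > m.py <<'E'
from h import *
from scipy.optimize import least_squares
np.set_printoptions(precision=4,suppress=True)
def blob(p,name,near,z):
    ms=ctrl.silhouettes(p,name)
    ms=[m for m in ms if m['p']>.3]
    return min(ms,key=lambda m:np.linalg.norm(atz(p,m['centre'],z)[:2]-near)) if ms else None
def hull(pts): return cv2.convexHull(pts.astype(np.float32).reshape(-1,1,2))
def potfit(p,mask,x0,zb=.02):
    # fit convex hull silhouette of pot to mask
    a=np.linspace(0,2*np.pi,48)
    cs=np.vstack([np.c_[r*np.cos(a),r*np.sin(a),np.full(48,z)] for r,z in((.027,0),(.031,.015),(.031,.1))])
    m=mask.astype(np.float32); m=cv2.GaussianBlur(m,(0,0),1)
    def cost(q):
        P=np.array([proj(p,c+[q[0],q[1],zb]) for c in cs])
        im=np.zeros(m.shape,np.uint8); cv2.fillConvexPoly(im,np.round(hull(P)*16).astype(np.int32),1,shift=4) 
        return np.abs(cv2.GaussianBlur(im.astype(np.float32),(0,0),1)-m).sum()
    from scipy.optimize import minimize
    r=minimize(cost,x0,method='Nelder-Mead',options=dict(initial_simplex=np.array(x0)+np.array([[0,0],[.008,0],[0,.008]]),xatol=2e-4,fatol=.1))
    return r.x,r.fun,mask.sum()
E
python3 - <<'E'
from m import *
a=snap('side');b=snap('top')
for p in (b,a):
    for n in ('pot_mid',):
        m=blob(p,n,np.array([.555,.2]),.07)
        if m: print(n,m['p'],potfit(p,m['mask'],[.555,.2]))
# red fob colour
hsv=cv2.cvtColor(b['color'],cv2.COLOR_RGB2HSV)
H,S,V=[hsv[...,i].astype(int) for i in range(3)]
for nm,mk in (('red',((H<6)|(H>173))&(S>170)&(V>110)),('blue',(H>100)&(H<125)&(S>130))):
    n,l,st,c=cv2.connectedComponentsWithStats(mk.astype(np.uint8))
    for i in range(1,n):
        if 60<st[i,4]<1000:
            rr=cv2.minAreaRect(np.argwhere(l==i)[:,::-1].astype(np.float32)); q=cv2.boxPoints(rr)
            W=np.array([atz(b,x,.04)[:2] for x in q]); e=[W[1]-W[0],W[2]-W[1]]; L=max(e,key=np.linalg.norm)
            print(nm,st[i,4],c[i],atz(b,c[i],.037),[np.linalg.norm(x) for x in e],'long dir',np.degrees(np.arctan2(L[1],L[0])))
s=blob(b,'key_shelf',np.array([.617,.08]),0)
for u in ((108,359),(521,334),(509,160),(120,185)): print('shelf',atz(b,[80+u[0]*.425,100+u[1]*.425],.02))
for u in ((65,155),(62,310)): print('cheek top',atz(b,[80+u[0]*.425,100+u[1]*.425],.17))
for u in ((122,185),(118,325)): print('cheek base',atz(b,[80+u[0]*.425,100+u[1]*.425],.02))
for u in ((590,338),(745,335),(757,495),(596,495)): print('tray',atz(b,[80+u[0]*.425,100+u[1]*.425],.022))
print('rim',atz(b,[80+177*.425,100+304*.425],.12))
E
```

```text
pot_mid 0.75 (array([0.5587, 0.1922]), np.float64(50.999996185302734), np.int64(865))
pot_mid 0.7 (array([0.5557, 0.1931]), np.float64(334.0), np.int64(1831))
red 65 [144.2    140.8615] [0.7805 0.2506 0.037 ] [np.float64(0.030177384516973264), np.float64(0.01568111019715648)] long dir -31.508845952088777
red 63 [190.0159 141.5238] [0.7804 0.1383 0.037 ] [np.float64(0.015320476810270533), np.float64(0.030399131785791386)] long dir -100.86708373815853
red 151 [166.0993 207.404 ] [0.617  0.1875 0.037 ] [np.float64(0.04305112244406211), np.float64(0.023175728318843646)] long dir -83.28247814061093
blue 129 [276.6512 200.031 ] [ 0.6389 -0.0742  0.037 ] [np.float64(0.04026624078209715), np.float64(0.02159654165984522)] long dir -89.090906794335
shelf [0.5101 0.2805 0.02  ]
shelf [ 0.5422 -0.1343  0.02  ]
shelf [ 0.7221 -0.1223  0.02  ]
shelf [0.6893 0.2814 0.02  ]
cheek top [0.6829 0.2851 0.17  ]
cheek top [0.545  0.2762 0.17  ]
cheek base [0.6893 0.2794 0.02  ]
cheek base [0.5443 0.2729 0.02  ]
tray [ 0.5392 -0.2032  0.022 ]
tray [ 0.5448 -0.3581  0.022 ]
tray [ 0.39   -0.3629  0.022 ]
tray [ 0.3871 -0.2067  0.022 ]
rim [0.5567 0.1894 0.12  ]
```

```bash
cat >> h.py <<'E'
def deltas(pos,yaw,wps):
    "chain of calls: each wp = (x,y,z,yaw), prints scaled shift/turn"
    pos=np.array(pos)
    for w in wps:
        c,s=np.cos(np.radians(yaw)),np.sin(np.radians(yaw))
        d=np.array(w[:3])-pos
        t=np.array([c*d[0]+s*d[1], s*d[0]-c*d[1], -d[2]])
        dy=(w[3]-yaw+180)%360-180
        print(np.round(t/.2,4),'turn',round(-dy/360,4),'rows>=',int(np.ceil(max(np.linalg.norm(d)/.05,abs(dy)/8.59))))
        pos=np.array(w[:3]);yaw=w[3]
def now():
    o=ctrl.get_obs(); return o['tool_pos'],o['orientation'][2]
E
python3 - <<'E'
from h import *
p,y=now();deltas(p,y,[(.40,.43,.27,-60),(.42,.25,.27,-85.5),(.5577,.191,.2,-85.5),(.5577,.191,.076,-85.5)])
E
```

```text
[ 0.9165  0.5853 -0.2172] turn 0.0979 rows>= 5
[ 0.8294  0.3634 -0.    ] turn 0.0708 rows>= 4
[ 0.3481 -0.6632  0.35  ] turn -0.0 rows>= 4
[ 0.   -0.    0.62] turn -0.0 rows>= 3
```

Emit:
carry_out([
  [[0.9165,0.5853,-0.2172,0.0979,1],[0.9165,0.5853,-0.2172,0.0979,1],[0.9165,0.5853,-0.2172,0.0979,1],[0.9165,0.5853,-0.2172,0.0979,1],[0.9165,0.5853,-0.2172,0.0979,1]],
])

```text
clock: 1.55
tool_pos: [0.4017, 0.4271, 0.2717]
orientation: [-179.9, 0.0, -60.4]
force: [-0.1, 1.4, -0.3]
opening: 0.088
gripper_force: 0.0
```

Emit:
carry_out([
  [[0.83,0.3634,0,0.0708,1],[0.83,0.3634,0,0.0708,1],[0.83,0.3634,0,0.0708,1],[0.83,0.3634,0,0.0708,1],[0.83,0.3634,0,0.0708,1]],
])

```text
clock: 2.05
tool_pos: [0.42, 0.2466, 0.2708]
orientation: [-180.0, 0.1, -85.6]
force: [-0.1, 0.4, -0.2]
opening: 0.0877
gripper_force: 0.0
```

Run:
```python
from h import *
p,y=now();print(p,y);deltas(p,y,[(.5577,.191,.2,-85.5),(.5577,.191,.076,-85.5)])
```

```text
[0.42003471 0.24657249 0.27080043] -85.6361763709804
[ 0.3294 -0.6652  0.354 ] turn -0.0004 rows>= 4
[ 0.   -0.    0.62] turn -0.0 rows>= 3
```

Emit:
carry_out([
  [[0.329,-0.665,0.354,0,1],[0.329,-0.665,0.354,0,1],[0.329,-0.665,0.354,0,1],[0.329,-0.665,0.354,0,1],[0.329,-0.665,0.354,0,1]],
])

```text
clock: 2.55
tool_pos: [0.5586, 0.1938, 0.197]
orientation: [179.8, -0.1, -85.6]
force: [-1.2, 0.1, 0.6]
opening: 0.0877
gripper_force: 0.0
```

Run:
```python
from m import *
p,y=now();print(p,y)
a=snap('side','s1')
cv2.imwrite('pics/s1c.png',cv2.resize(a['color'][150:350,150:350,::-1],(600,600),interpolation=cv2.INTER_CUBIC))
deltas(p,y,[(.5577,.191,.076,-85.5)])
c=[150,150]
for X in ([.5577,.191,.12],[.5577,.191,.02]): print((proj(a,X)-c)*3)
print((proj(a,p)-c)*3)
```

```text
[0.5586 0.1938 0.197 ] -85.60542077359588
[0.0135 0.0057 0.605 ] turn -0.0003 rows>= 3
[327.9453 300.6356]
[324.2308 426.8036]
[327.6505 192.6055]
```

View pics/s1c.png

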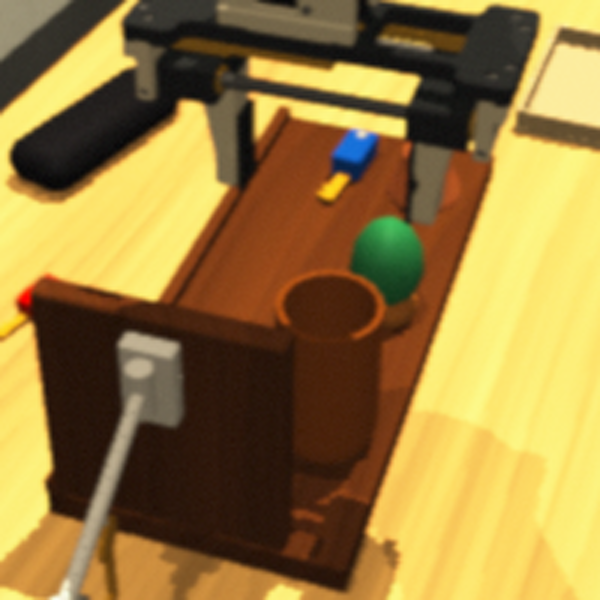

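The rim centre shows at about (330,305), against a predicted (328,301), and the fingers straddle the pot. Going down to grip it.

Emit:
carry_out([
  [[0.01,0.005,0.2,0,1],[0.01,0.005,0.4,0,1],[0.01,0.005,0.605,0,1],[0.01,0.005,0.605,0,1],[0.01,0.005,0.605,0,1]],
])

```text
clock: 3.1
tool_pos: [0.557, 0.1937, 0.0798]
orientation: [-180.0, -0.0, -85.4]
force: [1.2, 0.4, 0.4]
opening: 0.0879
gripper_force: 0.0
```

Emit:
carry_out([
  [[0,0,0,0,0.3],[0,0,0,0,0.2],[0,0,0,0,0.1],[0,0,0,0,0.1],[0,0,0,0,0.1]],
])

```text
clock: 3.6
tool_pos: [0.5573, 0.1929, 0.0792]
orientation: [-179.9, 0.0, -85.5]
force: [-2.4, 1.0, 6.9]
opening: 0.0603
gripper_force: 30.0
```

Emit:
carry_out([
  [[0,0,-0.1,0,0.1],[0,0,-0.2,0,0.1],[0,0.2,-0.25,0,0.1],[0,0.42,-0.25,0,0.1],[0,0.625,-0.25,0,0.1]],
])

```text
clock: 4.1
tool_pos: [0.4307, 0.1821, 0.1278]
orientation: [179.9, -0.0, -85.5]
force: [-1.1, 0.4, -3.5]
opening: 0.06
gripper_force: 30.0
```

Emit:
carry_out([
  [[0,0,0.1,0,0.1],[0,0,0.2,0,0.1],[0,0,0.27,0,0.1],[0,0,0.315,0,0.1],[0,0,0.315,0,0.1]],
])

```text
clock: 4.6
tool_pos: [0.4317, 0.1821, 0.064]
orientation: [179.9, -0.1, -85.5]
force: [-0.9, -1.3, -2.9]
opening: 0.0603
gripper_force: 30.0
```

Emit:
carry_out([
  [[0,0,0.012,0,0.1],[0,0,0.024,0,0.1],[0,0,0.024,0,0.1]],
])

```text
clock: 4.9
tool_pos: [0.4325, 0.1829, 0.0605]
orientation: [-180.0, 0.0, -85.5]
force: [-0.0, -0.5, -2.5]
opening: 0.06
gripper_force: 30.0
```

Emit:
carry_out([
  [[0,0,0.012,0,0.1],[0,0,0.012,0,0.1]],
])

```text
clock: 5.1
tool_pos: [0.4325, 0.1831, 0.0589]
orientation: [-180.0, 0.0, -85.5]
force: [-3.9, 0.2, 7.6]
opening: 0.0605
gripper_force: 30.0
```

Emit:
carry_out([
  [[0,0,0,0,0.6],[0,0,0,0,1],[0,0,0,0,1],[0,0,-0.2,0,1],[0,0,-0.4,0,1]],
])

```text
clock: 5.6
tool_pos: [0.4318, 0.1821, 0.1381]
orientation: [179.9, -0.1, -85.5]
force: [1.5, 1.5, 0.0]
opening: 0.0867
gripper_force: 0.0
```

Emit:
carry_out([
  [[0,0,-0.25,0,1],[0,0,-0.5,0,1],[0.2,0,-0.5,0,1],[0.45,0,-0.5,0,0.5],[0.7,0,-0.5,0,0.2]],
])

```text
clock: 6.1
tool_pos: [0.4434, 0.0423, 0.2386]
orientation: [-179.9, 0.0, -85.4]
force: [1.4, 0.5, -0.1]
opening: 0.0768
gripper_force: 0.0
```

Run:
```python
from m import *
p,y=now();print(p,y)
a=snap('side','s2');b=snap('top','t2')
m=blob(b,'pot_mid',np.array([.433,.182]),.05)
if m: print('pot',potfit(b,m['mask'],[.433,.182],0.))
for q in(a,b):
  for r in ctrl.spot_point(q,'red_key_mid')[:4]: print(round(r['p'],2),r['centre'],atz(q,r['centre'],.03))
  hsv=cv2.cvtColor(q['color'],cv2.COLOR_RGB2HSV)
  H,S,V=[hsv[...,i].astype(int) for i in range(3)]
  mk=((H<6)|(H>173))&(S>160)&(V>90)
  n,l,st,c=cv2.connectedComponentsWithStats(mk.astype(np.uint8))
  for i in range(1,n):
    if st[i,4]>60: print('red',st[i],c[i],atz(q,c[i],.037))
cv2.imwrite('pics/t2c.png',cv2.resize(b['color'][150:290,90:290,::-1],(800,560),interpolation=cv2.INTER_CUBIC))
```

```text
[0.4434 0.0423 0.2386] -85.35706672887032
0.7 [131.5, 286.0] [0.7698 0.2742 0.03  ]
0.48 [162.0, 248.4] [0.7742 0.1642 0.03  ]
red [124 280  14  16 133] [130.0977 287.5639] [0.7649 0.2838 0.037 ]
0.54 [169.5, 209.9] [0.6122 0.1806 0.03  ]
0.52 [144.9, 144.9] [0.7724 0.2502 0.03  ]
0.45 [190.6, 141.6] [0.7825 0.1381 0.03  ]
red [138 136  12  13  69] [144.2464 141.1159] [0.7798 0.2504 0.037 ]
red [185 138  13   8  65] [190.2308 141.4923] [0.7805 0.1378 0.037 ]
red [157 202  21  12 181] [166.5249 207.6519] [0.6164 0.1865 0.037 ]
```

View pics/t2c.png

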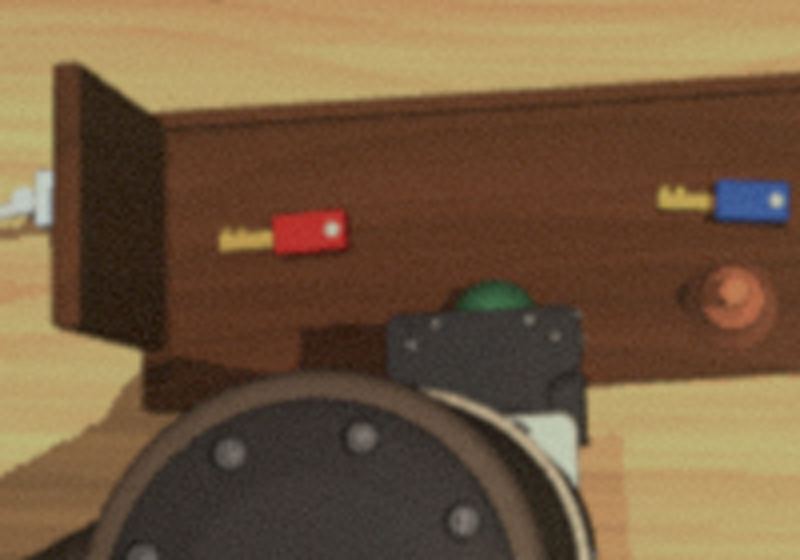

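The red fob spans crop (273–347, 210–255), so its centre is near pixel (167.5,208). Its blade points to the cheek, about 2° beyond the shelf's yaw. Both bell and blue key are undisturbed.

Run:
```python
from m import *
rs=[]
for _ in range(6): b=snap('top'); rs.append(ctrl.get_obs())
p=np.mean([o['tool_pos'] for o in rs],0); y=np.mean([o['orientation'][2] for o in rs]); print(p,y,np.std([o['tool_pos'] for o in rs],0))
k=atz(b,[167.5,208],.038); e=atz(b,[90+220/4,150+241/4],.024); 
f=[atz(b,[90+u/4,150+v/4],.04) for u,v in((275,255),(347,248))]
print(k,e,np.degrees(np.arctan2(*(e-k)[[0,1]]*[-1,1])),np.degrees(np.arctan2(*(f[0]-f[1])[[0,1]]*[-1,1])))
deltas(p,y,[(k[0],k[1]+.002,.15,-83.5),(k[0],k[1]+.002,.026,-83.5)])
```

```text
[0.4435 0.0442 0.2379] -85.3989376787469 [0.0001 0.0002 0.0001]
[0.6155 0.1839 0.038 ] [0.6112 0.2408 0.024 ] 4.260561636527902 6.5457512142728715
[-0.6374 -0.9137  0.4396] turn -0.0053 rows>= 5
[ 0.   -0.    0.62] turn -0.0 rows>= 3
```

Emit:
carry_out([
  [[-0.16,-0.23,0,-0.0025,0.36],[-0.32,-0.46,0,-0.0025,0.36],[-0.48,-0.69,0.15,-0.0025,0.36],[-0.637,-0.914,0.3,-0.0025,0.36],[-0.637,-0.914,0.44,-0.0025,0.36]],
])

```text
clock: 7.15
tool_pos: [0.6166, 0.1861, 0.1551]
orientation: [-179.7, 0.1, -84.4]
force: [-0.2, 0.1, 1.3]
opening: 0.0596
gripper_force: 0.0
```

Emit:
carry_out([
  [[0,0,0.2,0,0.36],[0,0,0.4,0,0.36],[0,0,0.55,0,0.36],[0,0,0.55,0,0.36]],
])

```text
clock: 7.55
tool_pos: [0.61, 0.1819, 0.0394]
orientation: [179.5, -0.2, -84.5]
force: [-1.3, -0.5, 0.5]
opening: 0.0596
gripper_force: 0.0
```

Run:
```python
from m import *
rs=[]
for _ in range(4): a=snap('side'); rs.append(ctrl.get_obs())
p=np.mean([o['tool_pos'] for o in rs],0); y=np.mean([o['orientation'][2] for o in rs]); print(p,y)
deltas(p,y,[(.6155,.186,.0235,-84.5)])
```

```text
[0.6134 0.1833 0.0449] -84.50854134634812
[-0.0127 -0.0118  0.107 ] turn -0.0 rows>= 1
```

Emit:
carry_out([
  [[-0.01,-0.008,0.04,0,0.36],[-0.01,-0.008,0.08,0,0.36],[-0.01,-0.008,0.1,0,0.36],[-0.01,-0.008,0.1,0,0.36]],
])

```text
clock: 8.15
tool_pos: [0.614, 0.1845, 0.0237]
orientation: [179.9, -0.0, -84.6]
force: [-0.7, 0.1, -0.2]
opening: 0.0599
gripper_force: 0.0
```

Emit:
carry_out([
  [[0,0,0,0,-0.3],[0,0,0,0,-0.6],[0,0,0,0,-0.6],[0,0,0,0,-0.6],[0,0,0,0,-0.6]],
])

```text
clock: 8.65
tool_pos: [0.6147, 0.1849, 0.0246]
orientation: [-180.0, 0.0, -84.6]
force: [0.4, -0.2, -0.3]
opening: 0.0252
gripper_force: 0.2
```

Emit:
carry_out([
  [[0,0,-0.1,0,-0.6],[0,0,-0.25,0,-0.6],[0,0,-0.5,0,-0.6],[0,0,-0.75,0,-0.6],[0,0,-0.75,0,-0.6]],
])

```text
clock: 9.15
tool_pos: [0.6185, 0.1864, 0.1829]
orientation: [-179.3, 0.2, -84.5]
force: [0.4, 0.9, -0.3]
opening: 0.0238
gripper_force: 30.0
```

Run:
```python
from m import *
a=snap('side','s3')
cv2.imwrite('pics/s3c.png',cv2.resize(a['color'][130:330,150:400,::-1],(750,600),interpolation=cv2.INTER_CUBIC))
p,y=now();print(p,y)
deltas(p,y,[(.50,.03,.19,-88),(.465,-.15,.17,-88),(.465,-.283,.12,-88),(.465,-.283,.0095,-88)])
```

```text
[0.6166 0.1859 0.179 ] -84.5500388541898
[ 0.7205  0.6543 -0.0548] turn 0.0096 rows>= 4
[0.8933 0.2063 0.1   ] turn 0.0 rows>= 4
[0.6646 0.0232 0.25  ] turn 0.0 rows>= 3
[ 0.     -0.      0.5525] turn 0.0 rows>= 3
```

View pics/s3c.png

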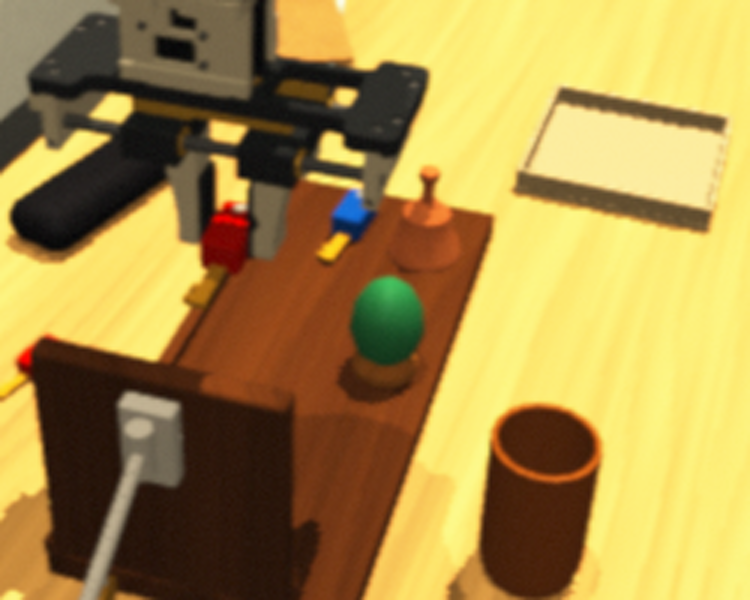

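The key is held level at (228,240) and the pot stands upright at (545,500). On to the tray.

Emit:
carry_out([
  [[0.72,0.654,-0.05,0.01,-0.6],[0.72,0.654,-0.05,0.01,-0.6],[0.72,0.654,-0.05,0.01,-0.6],[0.72,0.654,-0.05,0.01,-0.6],[0.72,0.654,-0.05,0.01,-0.6]],
])

```text
clock: 9.7
tool_pos: [0.4939, 0.0257, 0.184]
orientation: [179.9, 0.0, -88.3]
force: [1.2, 0.8, 0.5]
opening: 0.0237
gripper_force: 30.0
```

Emit:
carry_out([
  [[0.9,0.206,0.1,0,-0.6],[0.9,0.206,0.1,0,-0.6],[0.9,0.206,0.1,0,-0.6],[0.9,0.206,0.1,0,-0.6],[0.9,0.206,0.1,0,-0.6]],
])

```text
clock: 10.2
tool_pos: [0.4604, -0.1551, 0.1629]
orientation: [179.8, 0.0, -88.4]
force: [-0.7, 0.8, -1.0]
opening: 0.0235
gripper_force: 30.0
```

Emit:
carry_out([
  [[0.73,0.023,0.2,0,-0.6],[0.73,0.023,0.2,0,-0.6],[0.73,0.023,0.2,0,-0.6],[0.73,0.023,0.2,0,-0.6],[0.73,0.023,0.2,0,-0.6]],
])

```text
clock: 10.7
tool_pos: [0.4617, -0.2988, 0.1228]
orientation: [179.8, 0.1, -88.3]
force: [0.2, 0.6, -0.8]
opening: 0.0236
gripper_force: 30.0
```

Run:
```python
from m import *
rs=[]
for _ in range(5): a=snap('side'); rs.append(ctrl.get_obs())
rs=rs[2:]
p=np.mean([o['tool_pos'] for o in rs],0); y=np.mean([o['orientation'][2] for o in rs]); print(p,y,rs[-1]['force'],rs[-1]['opening'])
deltas(p,y,[(.465,-.298,.0105,-88)])
```

```text
[ 0.463  -0.2971  0.1248] -88.08463157897586 [-0.4574 -0.4441 -0.7076] 0.023845732543973718
[ 0.0048 -0.0097  0.5714] turn -0.0002 rows>= 3
```

Emit:
carry_out([
  [[0,0,0.2,0,-0.6],[0,0,0.4,0,-0.6],[0,0,0.53,0,-0.6],[0,0,0.56,0,-0.6],[0,0,0.56,0,-0.6]],
])

```text
clock: 11.45
tool_pos: [0.4627, -0.2976, 0.0124]
orientation: [179.9, 0.0, -88.1]
force: [-0.3, -0.1, -0.4]
opening: 0.0234
gripper_force: 30.0
```

Emit:
carry_out([
  [[0,0,0.01,0,-0.6],[0,0,0.01,0,-0.6]],
])

```text
clock: 11.65
tool_pos: [0.4638, -0.2983, 0.0119]
orientation: [-179.9, -0.0, -88.1]
force: [0.4, -0.2, -0.1]
opening: 0.0237
gripper_force: 30.0
```

Emit:
carry_out([
  [[0,0,0.008,0,-0.6],[0,0,0.008,0,-0.6]],
])

```text
clock: 11.85
tool_pos: [0.4633, -0.2984, 0.0098]
orientation: [-179.9, -0.0, -88.2]
force: [0.6, 2.1, 3.2]
opening: 0.0235
gripper_force: 30.0
```

Emit:
carry_out([
  [[0,0,0,0,-0.1],[0,0,0,0,0.1],[0,0,0,0,0.1],[0,0,-0.15,0,0.1],[0,0,-0.4,0,0.1]],
])

```text
clock: 12.35
tool_pos: [0.46, -0.2975, 0.0866]
orientation: [179.6, 0.1, -88.2]
force: [2.2, -0.4, 1.1]
opening: 0.0476
gripper_force: 0.0
```

Emit:
carry_out([
  [[0,0,-0.25,0,0.5],[0,0,-0.5,0,0.8],[-0.25,0,-0.5,0,1],[-0.5,0,-0.5,0,1],[-0.75,0,-0.5,0,1]],
])

```text
clock: 12.85
tool_pos: [0.4573, -0.1471, 0.1892]
orientation: [-179.9, 0.0, -88.3]
force: [1.0, 0.8, 0.4]
opening: 0.0832
gripper_force: 0.0
```

Run:
```python
from m import *
rs=[]
for i in range(5): a=snap('top' if i>3 else 'side','t4' if i>3 else 's4'); rs.append(ctrl.get_obs())
b=a; a=ctrl.snapshot('side')
rs=rs[2:]
p=np.mean([o['tool_pos'] for o in rs],0); y=np.mean([o['orientation'][2] for o in rs]); print(p,y)
for q in (a,b):
  m=blob(q,'pot_mid',np.array([.433,.182]),.05)
  if m: print('pot',m['p'],potfit(q,m['mask'],[.433,.182],0.))
deltas(p,y,[(.433,.03,.2,-85.5),(.433,.1825,.18,-85.5),(.433,.1825,.059,-85.5)])
c=np.hstack([b['color'][150:350,120:420],a['color'][130:330,150:450]])[:,:,::-1]
cv2.imwrite('pics/c4.png',cv2.resize(c,(800,267),interpolation=cv2.INTER_CUBIC))
```

```text
[ 0.4579 -0.147   0.1892] -87.98456274918108
pot 0.58 (array([0.4327, 0.181 ]), np.float64(117.99999237060547), np.int64(2183))
[-0.8886  0.0933 -0.0542] turn -0.0069 rows>= 4
[-0.7601 -0.0598  0.1   ] turn -0.0 rows>= 4
[ 0.    -0.     0.605] turn -0.0 rows>= 3
```

View pics/c4.png

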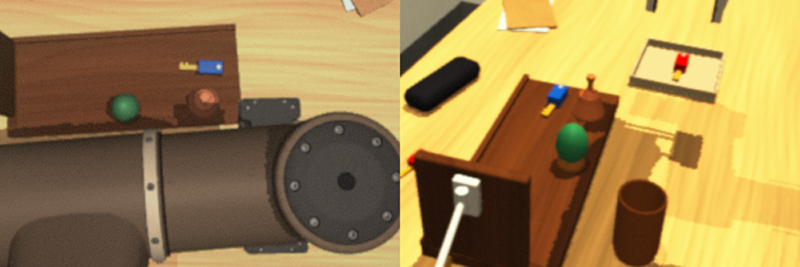

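The red key lies flat in the tray at (680,65), and the pot, bell, egg and blue key are all upright or in place. Next I fetch the pot.

Emit:
carry_out([
  [[-0.888,0.093,-0.054,-0.0069,1],[-0.888,0.093,-0.054,-0.0069,1],[-0.888,0.093,-0.054,-0.0069,1],[-0.888,0.093,-0.054,-0.0069,1],[-0.888,0.093,-0.054,-0.0069,1]],
])

```text
clock: 13.75
tool_pos: [0.4339, 0.0303, 0.2]
orientation: [-179.9, 0.0, -85.6]
force: [-0.8, -0.9, -1.0]
opening: 0.0878
gripper_force: 0.0
```

Emit:
carry_out([
  [[-0.76,-0.06,0,0,1],[-0.76,-0.06,0,0,1],[-0.76,-0.06,0,0,1],[-0.76,-0.06,0,0,1],[-0.76,-0.06,0.1,0,1]],
])

```text
clock: 14.25
tool_pos: [0.436, 0.1823, 0.1809]
orientation: [-179.8, 0.1, -85.6]
force: [-0.1, -0.3, -0.4]
opening: 0.0875
gripper_force: 0.0
```

Run:
```python
from m import *
rs=[]
for i in range(5): a=snap('side'); rs.append(ctrl.get_obs())
rs=rs[2:]
p=np.mean([o['tool_pos'] for o in rs],0); y=np.mean([o['orientation'][2] for o in rs]); print(p,y)
deltas(p,y,[(.4325,.183,.059,-85.5)])
```

```text
[0.4343 0.1797 0.1793] -85.78850485913635
[-0.0171  0.0077  0.6017] turn -0.0008 rows>= 3
```

Emit:
carry_out([
  [[-0.017,0.0077,0.2,-0.0008,1],[-0.017,0.0077,0.4,-0.0008,1],[-0.017,0.0077,0.6,-0.0008,1],[-0.017,0.0077,0.6,-0.0008,1],[-0.017,0.0077,0.6,-0.0008,1]],
])

```text
clock: 15.0
tool_pos: [0.433, 0.1841, 0.0606]
orientation: [180.0, -0.1, -85.4]
force: [0.2, -0.1, 0.5]
opening: 0.0877
gripper_force: 0.0
```

Emit:
carry_out([
  [[0,0,0,0,1],[0,0,0,0,1]],
])

```text
clock: 15.2
tool_pos: [0.4335, 0.1853, 0.0618]
orientation: [-179.8, 0.1, -85.4]
force: [0.2, 0.8, 0.6]
opening: 0.0876
gripper_force: 0.0
```

Emit:
carry_out([
  [[0,0,0,0,0.3],[0,0,0,0,0.2],[0,0,0,0,0.1],[0,0,0,0,0.1],[0,0,0,0,0.1]],
])

```text
clock: 15.7
tool_pos: [0.4323, 0.1844, 0.0598]
orientation: [-180.0, -0.0, -85.4]
force: [-1.4, 0.0, 4.1]
opening: 0.0603
gripper_force: 30.0
```

Run:
```python
from m import *
rs=[]
for i in range(5): a=snap('side'); rs.append(ctrl.get_obs())
rs=rs[2:]
p=np.mean([o['tool_pos'] for o in rs],0); y=np.mean([o['orientation'][2] for o in rs]); print(p,y,rs[-1]['force'])
deltas(p,y,[(.5573,.193,.079,-85.5)])
```

```text
[0.4323 0.1844 0.0598] -85.39511367941002 [-2.9842  0.5137  5.0171]
[ 0.0075 -0.6264 -0.096 ] turn 0.0003 rows>= 3
```

Emit:
carry_out([
  [[0,0,-0.15,0,0.1],[0,0,-0.35,0,0.1],[0,-0.2,-0.35,0,0.1],[0,-0.42,-0.35,0,0.1],[0,-0.625,-0.35,0,0.1]],
])

```text
clock: 16.45
tool_pos: [0.5583, 0.1946, 0.1298]
orientation: [-180.0, 0.0, -85.4]
force: [-0.5, -0.1, -2.5]
opening: 0.0604
gripper_force: 30.0
```

Emit:
carry_out([
  [[0,0,0,0,0.1],[0,0,0.1,0,0.1],[0,0,0.18,0,0.1],[0,0,0.215,0,0.1],[0,0,0.215,0,0.1]],
])

```text
clock: 16.95
tool_pos: [0.5559, 0.1938, 0.0851]
orientation: [179.8, -0.1, -85.4]
force: [-0.8, 0.0, -2.4]
opening: 0.0605
gripper_force: 30.0
```

Run:
```python
from m import *
rs=[]
for i in range(3): a=snap('side'); rs.append(ctrl.get_obs())
b=snap('top')
rs=rs[1:]
p=np.mean([o['tool_pos'] for o in rs],0); y=np.mean([o['orientation'][2] for o in rs]); print(p,y,rs[-1]['force'])
deltas(p,y,[(.5573,.194,.08,-85.5)])
```

```text
[0.5571 0.1946 0.0871] -85.3807751887269 [ 0.2097  1.4523 -3.0962]
[ 0.0032 -0.0006  0.0357] turn 0.0003 rows>= 1
```

Emit:
carry_out([
  [[0,0,0.012,0,0.1],[0,0,0.024,0,0.1],[0,0,0.024,0,0.1]],
])

```text
clock: 17.45
tool_pos: [0.5567, 0.1943, 0.0817]
orientation: [180.0, -0.0, -85.4]
force: [-0.2, -0.8, -2.7]
opening: 0.0602
gripper_force: 30.0
```

Emit:
carry_out([
  [[0,0,0.008,0,0.1],[0,0,0.008,0,0.1]],
])

```text
clock: 17.65
tool_pos: [0.5568, 0.1944, 0.0801]
orientation: [180.0, -0.0, -85.4]
force: [0.3, -0.1, -3.0]
opening: 0.0603
gripper_force: 30.0
```

Emit:
carry_out([
  [[0,0,0.006,0,0.1],[0,0,0.006,0,0.1]],
])

```text
clock: 17.85
tool_pos: [0.5569, 0.1944, 0.0799]
orientation: [-180.0, -0.0, -85.4]
force: [-2.0, -0.5, 5.0]
opening: 0.0602
gripper_force: 30.0
```

Contact with the shelf. Releasing, rising straight up and backing away.

Emit:
carry_out([
  [[0,0,0,0,0.6],[0,0,0,0,1],[0,0,0,0,1],[0,0,-0.15,0,1],[0,0,-0.35,0,1]],
])

```text
clock: 18.35
tool_pos: [0.5556, 0.1936, 0.1477]
orientation: [179.8, -0.1, -85.4]
force: [0.2, 0.8, 0.1]
opening: 0.0869
gripper_force: 0.0
```

Emit:
carry_out([
  [[0,0,-0.25,0,1],[0,0,-0.5,0,1],[0,0.25,-0.5,0,1],[0,0.5,-0.5,0,1],[0,0.5,-0.5,0,1]],
])

```text
clock: 18.85
tool_pos: [0.4528, 0.185, 0.2497]
orientation: [180.0, 0.1, -85.4]
force: [0.9, -0.3, 0.7]
opening: 0.0876
gripper_force: 0.0
```

Emit:
carry_out([
  [[0.2,0,0,0,1],[0.45,0,0,0,1],[0.7,0,0,0,1],[0.95,0,0,0,1],[1,0,0,0,1]],
])

```text
clock: 19.35
tool_pos: [0.473, -0.0167, 0.2491]
orientation: [180.0, -0.0, -85.6]
force: [0.9, 0.3, 0.2]
opening: 0.0876
gripper_force: 0.0
```

Emit:
carry_out([
  [[0.2,0,0,0,1],[0.4,0,0,0,1],[0.5,0,0,0,1],[0.5,0,0,0,1],[0.5,0,0,0,1]],
])

```text
clock: 19.85
tool_pos: [0.4814, -0.1128, 0.2488]
orientation: [180.0, 0.0, -85.5]
force: [-0.0, -0.4, 0.6]
opening: 0.0876
gripper_force: 0.0
```

Run:
```python
from m import *
a=snap('side','s5');b=snap('top','t5')
for q in (b,a):
  m=blob(q,'pot_mid',np.array([.558,.19]),.07)
  if m: print('pot',m['p'],potfit(q,m['mask'],[.555,.2],.02))
for n,z in dict(pot_mid=.07,red_key_mid=.015,bell=.02,egg=.02,blue_key_mid=.03).items():
  for q,nm in((a,'side'),(b,'top')):
    for r in ctrl.spot_point(q,n)[:4]: print(n,nm,round(r['p'],2),np.array(r['centre']),atz(q,r['centre'],z))
c=np.hstack([b['color'][150:350,80:420],a['color'][130:330,150:410]])[:,:,::-1]
cv2.imwrite('pics/c5.png',cv2.resize(c,(800,267),interpolation=cv2.INTER_CUBIC))
```

```text
pot 0.6 (array([0.561, 0.194]), np.float64(363.0), np.int64(551))
pot 0.61 (array([0.5568, 0.1906]), np.float64(298.9158020019531), np.int64(1856))
pot_mid side 0.62 [259.5 274.3] [0.5543 0.1958 0.07  ]
pot_mid side 0.37 [251.4 256.5] [0.5847 0.1586 0.07  ]
pot_mid top 0.88 [159.  231.5] [0.5566 0.193  0.07  ]
red_key_mid side 0.57 [130.9 288.1] [0.7782 0.2674 0.015 ]
red_key_mid side 0.44 [360.5 177.6] [ 0.4631 -0.2897  0.015 ]
red_key_mid side 0.39 [161.2 245. ] [0.792  0.1412 0.015 ]
red_key_mid top 0.68 [142.6 143.3] [0.781  0.2606 0.015 ]
red_key_mid top 0.47 [193.5 142.3] [0.7855 0.1334 0.015 ]
bell side 0.95 [291.7 215.5] [ 0.574 -0.056  0.02 ]
bell top 0.41 [272.5 227.9] [ 0.5743 -0.0655  0.02  ]
egg side 0.81 [279.  251.4] [0.5599 0.0705 0.02  ]
egg top 0.55 [214.  233.7] [0.5582 0.0735 0.02  ]
blue_key_mid side 0.76 [267.9 199.9] [ 0.6402 -0.079   0.03  ]
blue_key_mid top 0.75 [277.3 202.2] [ 0.6349 -0.0761  0.03  ]
```

View pics/c5.png

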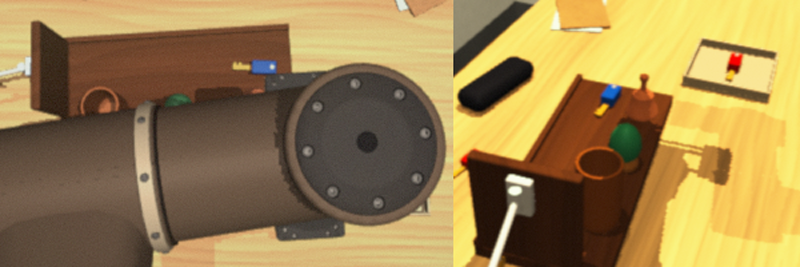

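The pot is upright at its place (side view, rim at (600,160)), and the key is in the tray at (735,62). I'll compare the pot's shift with the first picture, then hand in.

Run:
```python
import cv2
a=cv2.imread('pics/s0.png');b=cv2.imread('pics/s5.png')
for (r0,r1,c0,c1) in ((238,262,236,284),(240,300,240,284)):
    r=cv2.matchTemplate(b[r0-8:r1+8,c0-8:c1+8],a[r0:r1,c0:c1],cv2.TM_CCOEFF_NORMED);print(cv2.minMaxLoc(r)[1::2],'(8,8)=no shift')
a=cv2.imread('pics/t0.png');b=cv2.imread('pics/t5.png')
r=cv2.matchTemplate(b[205:240,128:182],a[213:232,136:174],cv2.TM_CCOEFF_NORMED);print(cv2.minMaxLoc(r)[1::2])
```

```text
(0.9161159992218018, (8, 8)) (8,8)=no shift
(0.7994024753570557, (8, 8)) (8,8)=no shift
(0.9516406059265137, (8, 8))
```

```bash
python3 -c "
from plant import ctrl
print(ctrl.close_job())"
```

```text
the job is handed in; nothing more can be done
None
```

The red key lies flat in the tray, the pot stands upright back in its place (no shift visible between the first and last pictures), the bell, egg and blue key were not touched, and the job was handed in at about 20 s.

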